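Clamp the flow cell and set the magnifier over it

TASK

Squeeze the trigger of the bench clamp towards its handle again and again until the sliding jaw grips the flow cell firmly against the fixed jaw; work the clamp by its trigger only and do not push the jaw or the cell yourself. Then swing the magnifier on its stiff arm until the lens is centred over the cell's window and let it stay there, everything released. Leave the bottle, beaker and jar where they stand.

Things in the scene. Friction and masses are not known exactly. Their poses are not given: they have to be found in the camera images.
- station: green steel base plate, 220 (x) by 380 (y) by 8 mm, bolted down, carrying clamp and magnifier; its place and yaw vary. Origin on the bench surface in the clamp's middle plane, z up. The clamp's steel bar lies along station y at x = 0: handle and trigger at y below 0, fixed jaw at y = 20 mm, sliding jaw at the +y end, magnifier post at (100, 168) mm
- handle_mid (a point): on the centre line of the fixed handle, 145 mm above the bench: a rigid upright black grip, 33 mm wide (station x) and 12 mm thick (station y), from 60 to 172 mm above the bench, 59 mm from the station's origin along -y. Its axes are those of the station
- trigger_mid (a point): on the centre line of the trigger, 144 mm above the bench: grey upright lever 22 mm wide, 8 mm thick, top at 170 mm, on the +y side of the handle. Handle and trigger together measure 44 mm over their outsides here when released, 24 mm fully squeezed (only the trigger moves, 20 mm); reached from above along station y. Nothing near is above 90 mm while the magnifier is away
- trigger (a joint): angle of the trigger: 0 released (a spring returns it), 0.15 rad fully squeezed against its stop; it turns towards the handle (station -y) about a pivot 12 mm above the bench. About 7 to 8 N at the point moves the jaw, 10 to 25 N grips firmly. Let it out fully between squeezes for a new bite; once the cell is gripped it stiffens before the stop and the jaw advances no more
- jaw: sliding jaw with its steel bar. Origin: middle of its rubber face, 65 mm above the bench, facing station -y towards the cell; jaw 62 mm wide, top at 89 mm. It moves along station -y by about 6 to 8 mm per full squeeze and stays where left; its pad yields up to 4 mm. With the cell gripped the origin stands 61 to 64 mm from the station's origin along y and moves no further
- fixed_jaw_face (a point): middle of the fixed jaw's rubber face, 30 mm from the station's origin along its y axis, 65 mm above the bench, facing +y
- flow_cell: loose aluminium flow cell lying on the clamp's steel bed between the jaws: block 60 mm (x) by 36 mm (y) by 30 mm high with a white fitting, 14 mm long, at each x end and a round glass window, 20 mm across, in the middle of its top; 0.2 kg. Origin: centre of its underside, 50 mm above the bench. The jaws draw it straight
- lens_center (a point): centre of the magnifier's lens, a clear disc in a white ring 84 mm across, 142 mm above the bench, 156 mm from the swivel axis
- knob_mid (a point): middle of the magnifier's handle, an upright black cylinder 18 mm in diameter and 42 mm tall standing on the arm 78 mm from the swivel axis towards the lens; the point is 170 mm above the bench, the knob's top 189 mm, the arm's top 147 mm
- swivel_axis (a point): point on the vertical swivel axis of the magnifier arm, 142 mm above the bench, on top of a steel post
- magnifier (a joint): angle of the magnifier arm: 0 when the lens is straight over the middle of a clamped cell, positive when swung away clockwise seen from above, range -0.5 to 1.7 rad; friction (about 3 N at the knob) holds it where it is left
- wash_bottle: white plastic bottle with red cap, 68 mm in diameter, 150 mm tall; leave it alone; origin at the centre of its underside
- beaker: glass beaker, 72 mm in diameter, 85 mm tall; leave it alone; origin at the centre of its underside
- reagent_jar: amber jar with blue lid, 64 mm in diameter, 100 mm tall; leave it alone; origin at the centre of its underside
Not all that is in view belongs to the job. Of the things shaped like the flow_cell, the aluminium one is meant.

How it is judged:
By the outcome, as a careful person would: the job done as asked, in the order asked, and still so for the second after the job is handed in, with the robot touching nothing.
It also fails if it takes over 72 s, if anything falls off the work surface, if the arm or the gripper's body presses on something with over 40 N, if the wrist force passes 120 N, or if a joint passes its speed limit or range.

ROBOT

A 6-joint arm with a two-finger parallel gripper is mounted at the origin on the work surface. World frame = base frame: x ahead of the robot, y to its left, z up, the work surface at z = 0. Lengths are in m, angles in rad, forces in N, time in s.
With the tool pointing down it reaches from about 0.25 to 0.725 m from the base axis. Payload 4 kg.
Tool frame: the origin (TCP) lies midway between the tips of the shut fingers; the grasp point (between the pads) lies 19 mm behind it; z points along the fingers, y is the direction in which the jaws open and shut (so a half turn about z gives the same grasp; the last joint's range is limited). The gripper opens to 85 mm and grips with 20 to 120 N. Pads are 22 mm wide; open, the fingers measure 114 mm over their backs; the gripper's body (76 mm by 85 mm) begins 54 mm behind the grasp point. The pads swing forward as they close: fully open they stand 13 mm farther back than shut.
Start: joints at [1.252, 0.241, 0.005, 1.335, 0, 1.571], TCP at [0.157, 0.475, 0.231] pointing down, gripper open.
Joint ranges: [-2.72, 2.72], [-1.05, 1.87], [-1.09, 1.28], [-1.99, 2.15], [-1.42, 1.44], [-3.14, 3.14]. Speed limits (rad/s): [2.79, 2.79, 3.14, 3.14, 3.14, 3.14].

INTERFACE

Orientations are given as a unit quaternion [x, y, z, w].
In Python, from workcell import get_obs, camera, camera_model, job_done, masks_of gives the robot as it stands.
- The arm moves only by the tool jog_arm, never from a script. Its argument "deltas" is a list that holds one entry, the list of rows, each a list of 7 numbers: the shift along the tool's x, y, z in mm, then the turn, a rotation vector about the tool's x, y, z in degrees, then the finger opening in mm, from 0 to 85.4. A call has 1 to 5 rows; each row shifts and turns the pose as measured when the row begins, along the tool's axes as they then stand; what a row does not reach is not made up. A row lasts 1/10 s, in which the tool goes at most 50 mm and 8.59 degrees, less where a joint would pass 70% of its speed; a pose out of reach is approached as far as the arm can. A call with a gripper value outside its range is refused whole. The fingers move at their own pace and stop on an object; the grip force is fixed at half the most. Time passes only in rows, so rows that do not move let the fingers close. It gives the time, the measured TCP pose, the force and the opening at its end, in the units of the state.
- get_obs(): the state, without advancing time (a new reading comes with each control period).
- camera(name): name is "scene" or "top" or "wrist"; returns the picture (420x560x3 uint8, red, green, blue); there is no depth.
- camera_model(name): a dict with "fovy" (degrees; the focal length in pixels is half the picture's height over the tangent of half this angle, whatever the lens; pixels are square), "cx", "cy" (the principal point, pixels), "k1" (the pictures are not rectified: a ray, as slopes to the right and down, at radius r is drawn at 1 + k1 r^2 times it, then the intrinsics apply), "pose" (4x4, takes a point from camera to world coordinates); the wrist camera has in their place "T_tool_cam" (4x4, takes a point from camera to tool coordinates, whose origin is the TCP and whose axes are the flange's). Camera axes: x right, y down, z forward; pixel columns grow to the right and rows downward; lengths in m; the calibration is good to about 2 mm. A picture is of the moment at which its call begins: read the wrist's pose just before it. camera_model takes no time and is no camera call.
- job_done(): hands the job in, once; it reports no verdict.
Trained networks look in the newest picture that a camera, given by its name, has taken for a name from the list of things; names that differ only in an ending like _2 or _b are one class to them, and where a whole thing is asked for, a point or a joint stands for the part that bears it (a point fixed in the world has none). Each returns a list of dicts, best first, with "conf" (0 to 1); they miss things now and then, are a little off and sometimes report something else, mostly with a low value. They report only what shows in the picture. A call takes as long as a camera call. They do not tell look-alikes from the thing itself.
- masks_of(target, camera): "pixels" (420x560 bool, what is visible of it) and "at" ([column, row] in pixels, amid what is visible of it).
The state is a dict: "clock": time; "joint_pos": joint angles; "joint_vel": joint speeds; "tau": joint torques, N m; "eef_pos": TCP position; "tool_rot": TCP orientation; "ft_force": force on the tool from outside, world axes, zero at the start; "ft_torque": the same for the moment, N m; "grip_width": finger opening in m.
Only numpy, scipy, OpenCV 4.12 (cv2) and the standard library are available. Lean on these libraries where they do the work, as an engineer would, in place of code of your own. Each camera call takes 0.05 s, during which the arm holds its last target. There are 200 camera calls.

## Working session

There is one attempt and no reset: what is moved stays moved. The work goes in short steps, Python scripts to look and compute and a tool call to move; the robot and the scene stay as the last step left them, time stands still between calls to the robot, and variables do not carry over. Pictures are saved under pics/ and viewed, about 8 in all and at most 12, crops included, and the job is handed in when it is done.

Besides the shell and the picture viewer there is one more tool, called after "Request:" as name(argument=value, ...) on one line, values as JSON. jog_arm: Moves the arm, as the interface text tells. Its arguments: {"type":"object","properties":{"deltas":{"type":"array"}},"required":["deltas"]}

```bash
mkdir -p pics; ls; python3 - <<'E'
from workcell import *
import cv2,numpy as np
for n in ["scene","top"]:
    im=camera(n); cv2.imwrite(f"pics/{n}0.png",im[:,:,::-1])
    m=camera_model(n); print(n,{k:(np.round(v,4).tolist()) for k,v in m.items()})
    for t in ["handle_mid","trigger_mid","jaw","flow_cell","lens_center","knob_mid","station","wash_bottle","beaker","reagent_jar"]:
        print(t,[(np.round(d["at"]).tolist(),round(d["conf"],2),int(d["pixels"].sum())) for d in masks_of(t,n)])
print(camera_model("wrist")); print(get_obs())
E
```

```text
pics
scene {'fovy': 42.7046, 'cx': 271.418, 'cy': 210.6535, 'k1': -0.0383, 'pose': [[0.5169, 0.6781, -0.5225, 1.2097], [0.8561, -0.4069, 0.3187, -0.4123], [0.0035, -0.612, -0.7908, 1.1382], [0.0, 0.0, 0.0, 1.0]]}
handle_mid [([267.0, 241.0], 0.94, 12088), ([424.0, 184.0], 0.6, 884)]
trigger_mid [([239.0, 211.0], 0.74, 195)]
jaw [([283.0, 208.0], 0.7, 543), ([425.0, 184.0], 0.25, 899), ([327.0, 166.0], 0.18, 1090)]
flow_cell [([353.0, 279.0], 0.93, 581), ([269.0, 211.0], 0.83, 454), ([205.0, 200.0], 0.81, 425)]
lens_center [([326.0, 162.0], 0.82, 1170)]
knob_mid [([323.0, 162.0], 0.72, 1123)]
station [([111.0, 286.0], 0.19, 1339)]
wash_bottle [([111.0, 285.0], 0.74, 1245)]
beaker [([133.0, 333.0], 0.7, 1192)]
reagent_jar [([426.0, 185.0], 0.7, 855)]
top {'fovy': 44.3093, 'cx': 283.0637, 'cy': 204.8732, 'k1': -0.0732, 'pose': [[0.0268, -0.9966, 0.0774, 0.4331], [-0.9995, -0.0282, -0.0174, 0.0101], [0.0195, -0.0769, -0.9968, 1.6091], [0.0, 0.0, 0.0, 1.0]]}
handle_mid [([283.0, 211.0], 0.97, 9166)]
trigger_mid [([285.0, 211.0], 0.31, 9065)]
jaw [([262.0, 222.0], 0.72, 448)]
flow_cell [([
[... 822 characters left out ...]
clock': 1.1, 'joint_pos': array([ 1.25200054e+00,  2.40605554e-01,  5.00928207e-03,  1.33521428e+00,
       -1.90256186e-05,  1.57077619e+00]), 'joint_vel': array([-6.99469230e-04, -7.31955599e-04, -1.17535548e-03, -2.52915852e-04,
        1.30577091e-04,  3.90604919e-05]), 'tau': array([-8.11614282e-04, -3.72223127e+01,  2.52694291e+01,  1.13473365e-03,
        4.51622407e-05, -1.76070614e-05]), 'eef_pos': array([0.15671653, 0.47480322, 0.23130724]), 'tool_rot': array([ 1.58713822e-01,  9.87324629e-01, -8.53389318e-06,  8.26295531e-06]), 'ft_force': array([ 0.92874996,  0.58366988, -0.16323592]), 'ft_torque': array([ 0.02295154, -0.00552419, -0.07173622]), 'grip_width': 0.08526133915013613}
```

```bash
python3 - <<'E'
import cv2
a=cv2.imread("pics/scene0.png")[130:330,180:450];b=cv2.imread("pics/top0.png")[100:310,190:440]
cv2.imwrite("pics/s1.png",cv2.resize(a,None,fx=2.9,fy=2.9,interpolation=2));cv2.imwrite("pics/t1.png",cv2.resize(b,None,fx=2.8,fy=2.8,interpolation=2))
E
```

```text
(no output)
```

View pics/s1.png

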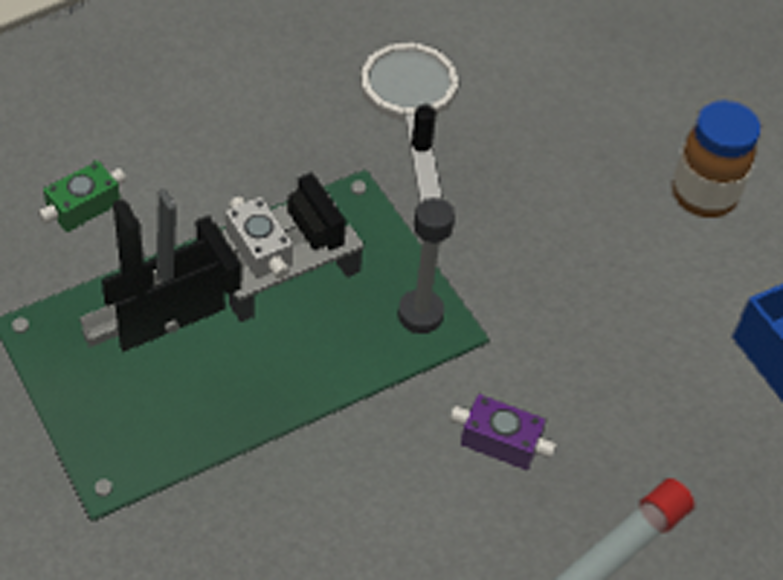

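View pics/t1.png

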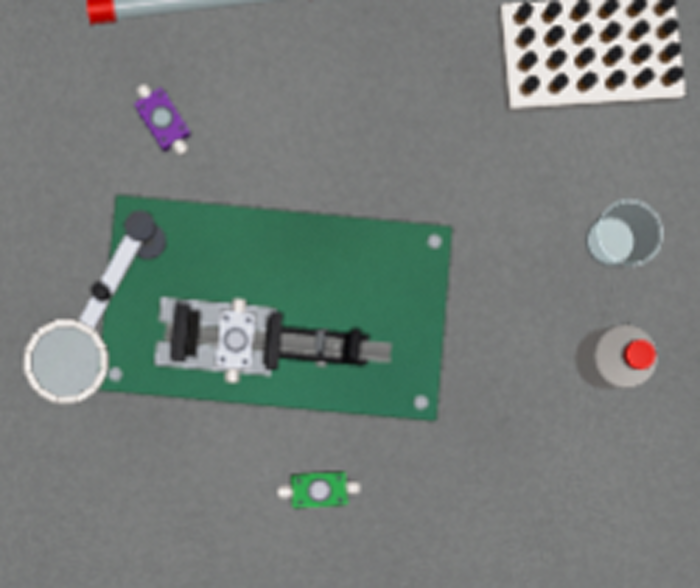

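```bash
cat > h.py <<'E'
import numpy as np,cv2
from scipy.spatial.transform import Rotation as R
from workcell import *
def cam(n):
    m=camera_model(n)
    if n=="wrist":
        o=get_obs();T=np.eye(4);T[:3,:3]=R.from_quat(o["tool_rot"]).as_matrix();T[:3,3]=o["eef_pos"]
        m["pose"]=T@m["T_tool_cam"]
    f=210/np.tan(np.radians(m["fovy"]/2));K=np.array([[f,0,m["cx"]],[0,f,m["cy"]],[0,0,1]])
    return K,np.array([m["k1"],0,0,0]),np.array(m["pose"])
def p2w(c,px,z):
    K,d,T=c;q=cv2.undistortPoints(np.float64(px).reshape(-1,1,2),K,d).reshape(-1,2)
    v=np.c_[q,np.ones(len(q))]@T[:3,:3].T
    return T[:3,3]+v*((z-T[2,3])/v[:,2])[:,None]
def w2p(c,P):
    K,d,T=c;Ti=np.linalg.inv(T)
    return cv2.projectPoints(np.float64(P).reshape(-1,1,3),cv2.Rodrigues(Ti[:3,:3])[0],Ti[:3,3],K,d)[0].reshape(-1,2)
E
python3 - <<'E'
from h import *
im=cv2.imread("pics/top0.png");c=cam("top")
b,g,r=[im[:,:,i].astype(int) for i in range(3)]
m=((g>r*1.6)&(g>b*1.15)).astype(np.uint8);m[265:]=0
ct=max(cv2.findContours(m,0,1)[0],key=cv2.contourArea).reshape(-1,2)
w=p2w(c,ct,.008)[:,:2]
print("rect",cv2.minAreaRect((w*1000).astype(np.float32)))
o=np.array([190,100])
for n,p,z in [("handle",(355,345),.172),("trig",(320,345),.170),("posttop",(140,226),.155),("postbase",(152,242),.012),("cellwin",(236,340),.08),("lens",(65,361),.142),("knobtop",(100,291),.189),("jawface",(196,331),.089),("fixface",(267,341),.089),("TL",(117,196),.008),("TR",(452,226),.008),("BR",(437,420),.008)]:
    print(n,np.round(p2w(c,np.array(p)/2.8+o,z)[0]*1000,1))
E
```

```text
rect ((543.4332885742188, -33.416748046875), (375.9143981933594, 216.36170959472656), 86.33417510986328)
handle [ 496.  -110.4  172. ]
trig [495.1 -75.6 170. ]
posttop [611.2 108.7 155. ]
postbase [611.2 104.5  12. ]
cellwin [501.8   8.2  80. ]
lens [472.9 181.  142. ]
knobtop [541.5 143.6 189. ]
jawface [509.7  50.6  89. ]
fixface [501.3 -24.5  89. ]
TL [662.2 145.5   8. ]
TR [ 639.5 -230.2    8. ]
BR [ 422.4 -217.2    8. ]
```

Flow-cell look-alikes: purple (top 248,139), green (301,276) and aluminium (275,217) between the jaws. I choose the aluminium one, which the crop confirms is already in the clamp.

```bash
cat >> h.py <<'E'
O=np.array([500,-54.]);YAW=np.radians(-3.6)
def st(x,y): return O+np.array([[np.cos(YAW),-np.sin(YAW)],[np.sin(YAW),np.cos(YAW)]])@[x,y]
def go(x,y,z,yaw=YAW):  # world mm; tool y along station y
    o=get_obs();Rc=R.from_quat(o["tool_rot"])
    ex=np.array([-np.cos(yaw),-np.sin(yaw),0]);ey=np.array([-np.sin(yaw),np.cos(yaw),0])
    Rt=R.from_matrix(np.c_[ex,ey,[0,0,-1]])
    d=Rc.inv().apply(np.array([x,y,z])-o["eef_pos"]*1000);rv=np.degrees((Rc.inv()*Rt).as_rotvec())
    print("shift",d.round(1),"rv",rv.round(2),"rows",np.linalg.norm(d)/50,np.linalg.norm(rv)/8.59)
E
python3 - <<'E'
from h import *
p=st(0,-53);print(p);go(*p,250)
E
```

```text
[ 496.67210246 -106.89541661]
shift [-505.1 -445.8  -18.7] rv [ -0.     0.   -14.66] rows 13.480244927005456 1.7071594320515104
```

Request:
jog_arm(deltas=[[[-33, -30, -4, 0, 0, 0, 85], [-33, -30, -4, 0, 0, 0, 85], [-33, -30, -4, 0, 0, 0, 85], [-33, -30, -4, 0, 0, 0, 85], [-33, -30, -2, 0, 0, 0, 85]]])

```text
clock: 1.6
eef_pos: [0.2681, 0.2798, 0.2484]
tool_rot: [0.153, 0.988, 0.001, 0.0]
ft_force: [1.2, 0.2, 0.6]
grip_width: 0.0851
```

Request:
jog_arm(deltas=[[[-36, -32, 0, 0, 0, 0, 85], [-36, -32, 0, 0, 0, 0, 85], [-36, -32, 0, 0, 0, 0, 85], [-36, -32, 0, 0, 0, 0, 85], [-36, -32, 0, 0, 0, 0, 85]]])

```text
clock: 2.1
eef_pos: [0.3952, 0.065, 0.2505]
tool_rot: [0.151, 0.988, 0.003, 0.003]
ft_force: [1.0, 2.3, -0.1]
grip_width: 0.0847
```

Request:
jog_arm(deltas=[[[-34, -32, 0, 0, 0, 0, 85], [-34, -32, 0, 0, 0, 0, 85], [-34, -32, 0, 0, 0, 0, 85], [0, 0, 0, 0, 0, -7, 85], [0, 0, 0, 0, 0, -7, 85]]])

```text
clock: 2.6
eef_pos: [0.4687, -0.0698, 0.2507]
tool_rot: [0.031, 0.999, 0.002, 0.006]
ft_force: [-0.8, 0.3, 0.4]
grip_width: 0.0853
```

```bash
python3 - <<'E'
from h import *
p=st(0,-53);go(*p,250);print(get_obs()["joint_pos"].round(2),get_obs()["eef_pos"])
E
```

```text
shift [-30.2 -35.3   0.9] rv [0.25 0.66 0.  ] rows 0.9294817223622839 0.08200742875806862
[-0.15  0.17 -0.03  1.36  0.01 -0.09] [ 0.46871703 -0.06977517  0.25066501]
```

Request:
jog_arm(deltas=[[[-30, -35, 0, 0, 0.7, 0, 85], [0, 0, 0, 0, 0, 0, 85]]])

```text
clock: 2.8
eef_pos: [0.496, -0.1081, 0.2489]
tool_rot: [0.031, 1.0, 0.003, -0.002]
ft_force: [-1.1, 0.4, 0.2]
grip_width: 0.0851
```

```bash
python3 - <<'E'
from h import *
c=cam("wrist");im=camera("wrist")[:,:,::-1].copy();cv2.imwrite("pics/w0.png",im)
for t in ["handle_mid","trigger_mid","jaw","flow_cell"]:
    print(t,[(np.round(d["at"]).tolist(),round(d["conf"],2),int(d["pixels"].sum())) for d in masks_of(t,"wrist")])
for x,y,z in [(0,-65,172),(0,-53,172),(0,-21,170),(0,30,89),(-16.5,-65,172),(16.5,-65,172)]:
    q=w2p(c,np.r_[st(x,y),z]/1000)[0];print((x,y,z),q.round(0));cv2.circle(im,tuple(int(v) for v in q),2,(0,0,255),-1)
cv2.imwrite("pics/w0a.png",cv2.resize(im,None,fx=1.4,fy=1.4))
go(*st(0,-53),127)
E
```

```text
handle_mid [([338.0, 204.0], 0.64, 48663)]
trigger_mid [([322.0, 198.0], 0.68, 1033)]
jaw [([442.0, 186.0], 0.76, 3782)]
flow_cell [([298.0, 35.0], 0.75, 2775), ([398.0, 184.0], 0.74, 2983)]
(0, -65, 172) [268. 218.]
(0, -53, 172) [285. 218.]
(0, -21, 170) [329. 217.]
(0, 30, 89) [369. 192.]
(-16.5, -65, 172) [268. 196.]
(16.5, -65, 172) [268. 240.]
shift [ -4.   -3.2 123.9] rv [ 0.37 -0.24  0.33] rows 2.480945264306978 0.06424713405797354
```

View pics/w0a.png

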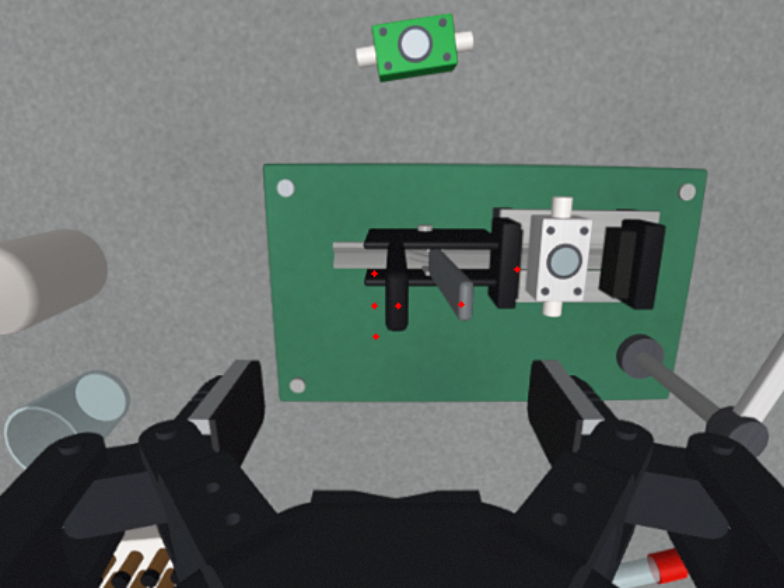

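```bash
sed -i 's/^O=np.array.*;YAW/O=np.array([497,-51.]);YAW/' h.py; python3 - <<'E'
from h import *
print(get_obs()["eef_pos"]);c=cam("wrist");im=camera("wrist")[:,:,::-1].copy();print(get_obs()["eef_pos"],get_obs()["joint_vel"].round(3))
for x,y,z in [(0,-65,172),(0,-53,172),(0,-21,170),(0,30,89),(16.5,-65,172),(16.5,-53,172),(11,-21,170),(31,30,89),(-31,30,89)]:
    q=w2p(c,np.r_[st(x,y),z]/1000)[0];cv2.circle(im,tuple(int(round(v)) for v in q),1,(0,0,255),-1)
cv2.imwrite("pics/w1.png",cv2.resize(im[140:270,230:410],None,fx=4,fy=4,interpolation=0))
E
```

```text
[ 0.49329897 -0.10426957  0.25097359]
[ 0.49333526 -0.10418223  0.25116366] [ 0.003 -0.003 -0.001 -0.003 -0.002 -0.   ]
```

View pics/w1.png

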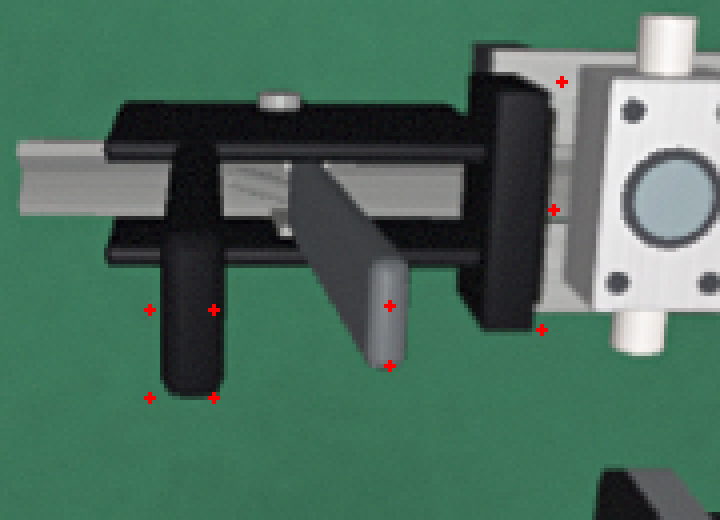

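```bash
sed -i 's/^O=np.array.*;YAW/O=np.array([497,-49.3]);YAW/' h.py; python3 - <<'E'
from h import *
go(*st(0,-53),127)
E
```

```text
shift [ -0.7   1.2 124.2] rv [ 0.37 -0.22  0.35] rows 2.4836002895250284 0.06387244212984376
```

Request:
jog_arm(deltas=[[[0, 1, 40, 0.3, -0.2, 0.3, 85], [0, 0, 40, 0, 0, 0, 85], [0, 0, 30, 0, 0, 0, 85], [0, 0, 12, 0, 0, 0, 85], [0, 0, 2, 0, 0, 0, 85]]])

```text
clock: 3.6
eef_pos: [0.495, -0.0997, 0.1287]
tool_rot: [0.028, 1.0, -0.0, 0.006]
ft_force: [-0.0, -0.7, 0.7]
grip_width: 0.0849
```

```bash
python3 - <<'E'
from h import *
camera("wrist");go(*st(0,-53),127);print(get_obs()["ft_force"])
E
```

```text
shift [ 1.3 -2.6  2.1] rv [-0.03  0.71  0.36] rows 0.07157030352164848 0.0925397517172733
[ 0.34926867  0.42565672 -0.10134658]
```

Request:
jog_arm(deltas=[[[1, -3, 2, 0, 0.7, 0.3, 60], [0, 0, 0, 0, 0, 0, 50], [0, 0, 0, 0, 0, 0, 40], [0, 0, 0, 0, 0, 0, 30], [0, 0, 0, 0, 0, 0, 25]]])

```text
clock: 4.15
eef_pos: [0.4962, -0.1005, 0.1331]
tool_rot: [0.03, 1.0, 0.001, 0.004]
ft_force: [1.7, -10.9, -12.5]
grip_width: 0.0254
```

Request:
jog_arm(deltas=[[[0, 0, 0, 0, 0, 0, 23], [0, 0, 0, 0, 0, 0, 23], [0, 0, 0, 0, 0, 0, 23]]])

```text
clock: 4.45
eef_pos: [0.4962, -0.1015, 0.1332]
tool_rot: [0.031, 1.0, 0.001, 0.003]
ft_force: [-0.2, -1.0, -3.6]
grip_width: 0.0235
```

Request:
jog_arm(deltas=[[[0, 0, 0, 0, 0, 0, 75], [0, 0, 0, 0, 0, 0, 75], [0, 0, 0, 0, 0, 0, 75], [0, 0, 0, 0, 0, 0, 75], [0, 0, 0, 0, 0, 0, 75]]])

```text
clock: 4.95
eef_pos: [0.498, -0.1015, 0.1352]
tool_rot: [0.03, 1.0, 0.0, 0.006]
ft_force: [0.0, -0.6, 0.1]
grip_width: 0.0746
```

```bash
python3 - <<'E'
from h import *
go(*st(0,-53),130)
for n in ["top","scene"]:
  c=cam(n);im=camera(n);cv2.imwrite(f"pics/{n}1.png",im[:,:,::-1])
  for d in masks_of("jaw",n)[:2]:
    print(n,d["at"],d["conf"],p2w(c,d["at"],.089).round(4))
E
```

```text
shift [ 4.4 -1.   5.2] rv [0.05 0.65 0.16] rows 0.1369047861080952 0.07834864910934655
top [258.5, 219.4] 0.78 [[0.5061 0.0549 0.089 ]]
scene [282.7, 212.2] 0.79 [[0.5349 0.0319 0.089 ]]
```

Request:
jog_arm(deltas=[[[4, -1, 5, 0, 0.6, 0, 45], [0, 0, 0, 0, 0, 0, 23], [0, 0, 0, 0, 0, 0, 23], [0, 0, 0, 0, 0, 0, 23], [0, 0, 0, 0, 0, 0, 23]]])

```text
clock: 5.65
eef_pos: [0.4947, -0.1014, 0.1316]
tool_rot: [0.03, 1.0, 0.002, 0.002]
ft_force: [2.2, 5.0, -0.6]
grip_width: 0.0232
```

Request:
jog_arm(deltas=[[[0, 0, 0, 0, 0, 0, 75], [0, 0, 0, 0, 0, 0, 75], [0, 0, 0, 0, 0, 0, 75], [0, 0, 0, 0, 0, 0, 75]]])

```text
clock: 6.05
eef_pos: [0.4931, -0.1007, 0.1298]
tool_rot: [0.03, 1.0, 0.002, -0.0]
ft_force: [-0.2, -0.4, 0.0]
grip_width: 0.0749
```

Request:
jog_arm(deltas=[[[0, 0, 3, 0, 0, 0, 45], [0, 0, 0, 0, 0, 0, 23], [0, 0, 0, 0, 0, 0, 23], [0, 0, 0, 0, 0, 0, 23], [0, 0, 0, 0, 0, 0, 23]]])

```text
clock: 6.55
eef_pos: [0.4942, -0.1013, 0.1286]
tool_rot: [0.03, 1.0, 0.002, 0.001]
ft_force: [1.9, 5.6, -1.9]
grip_width: 0.0236
```

Request:
jog_arm(deltas=[[[0, 0, 0, 0, 0, 0, 75], [0, 0, 0, 0, 0, 0, 75], [0, 0, 0, 0, 0, 0, 75], [0, 0, 0, 0, 0, 0, 75]]])

```text
clock: 6.95
eef_pos: [0.4935, -0.101, 0.1276]
tool_rot: [0.03, 1.0, 0.002, 0.0]
ft_force: [-0.2, -0.8, -0.3]
grip_width: 0.0749
```

```bash
python3 - <<'E'
from h import *
go(*st(0,-53),130)
c=cam("wrist");im=camera("wrist")[:,:,::-1];cv2.imwrite("pics/w2.png",cv2.resize(im,None,fx=1.4,fy=1.4))
for t in ["jaw","flow_cell"]:
  for d in masks_of(t,"wrist"): print(t,d["at"],d["conf"],p2w(c,d["at"],.089).round(4))
c=cam("top");im=camera("top");cv2.imwrite(f"pics/top2.png",im[:,:,::-1])
for d in masks_of("jaw","top")[:2]: print(d["at"],p2w(c,d["at"],.089).round(4))
E
```

```text
shift [-0.2 -1.2 -2.4] rv [0.2  0.03 0.19] rows 0.05409527840358526 0.03199312588780271
jaw [492.8, 223.9] 0.93 [[0.4939 0.0274 0.089 ]]
flow_cell [445.9, 221.4] 0.98 [[ 0.4903 -0.0028  0.089 ]]
flow_cell [288.0, 12.4] 0.76 [[ 0.3725 -0.0916  0.089 ]]
flow_cell [461.7, 405.9] 0.57 [[0.6397 0.0253 0.089 ]]
```

View pics/w2.png

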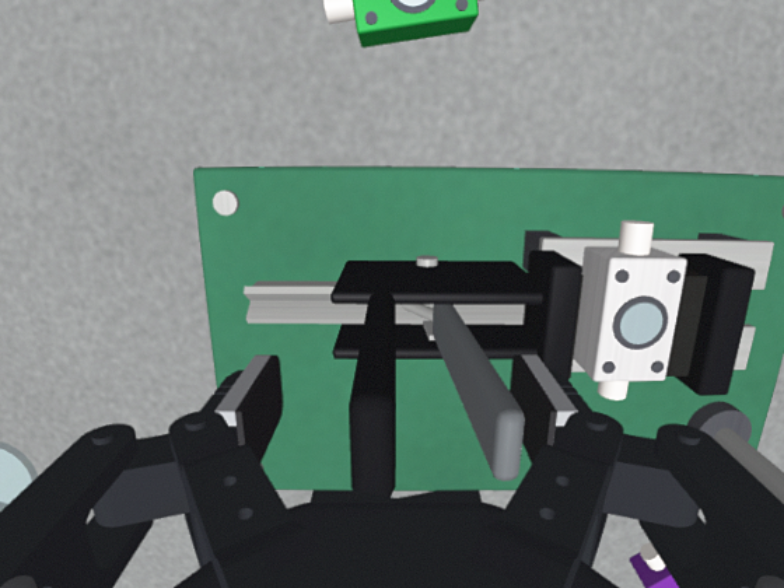

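Request:
jog_arm(deltas=[[[0, -1, 0, 0, 0, 0, 45], [0, 0, 0, 0, 0, 0, 23], [0, 0, 0, 0, 0, 0, 23], [0, 0, 0, 0, 0, 0, 23], [0, 0, 0, 0, 0, 0, 23]]])

```text
clock: 7.7
eef_pos: [0.4949, -0.1014, 0.1305]
tool_rot: [0.03, 1.0, 0.003, 0.003]
ft_force: [2.2, 5.5, -2.5]
grip_width: 0.0236
```

Request:
jog_arm(deltas=[[[0, 0, 0, 0, 0, 0, 75], [0, 0, 0, 0, 0, 0, 75], [0, 0, 0, 0, 0, 0, 75], [0, 0, 0, 0, 0, 0, 75]]])

```text
clock: 8.1
eef_pos: [0.4945, -0.1007, 0.1299]
tool_rot: [0.029, 1.0, 0.004, 0.002]
ft_force: [-0.5, 0.7, 0.7]
grip_width: 0.0747
```

```bash
python3 - <<'E'
from h import *
go(*st(0,-53),130)
c=cam("wrist");im=camera("wrist")[:,:,::-1];cv2.imwrite("pics/w3.png",im)
for t in ["jaw","flow_cell"]:
  for d in masks_of(t,"wrist")[:1]: print(t,d["at"],d["conf"],p2w(c,d["at"],.089).round(4))
E
```

```text
shift [ 0.7 -1.5 -0.1] rv [0.41 0.23 0.22] rows 0.03316980062481091 0.06066690735982149
jaw [475.2, 221.9] 0.86 [[0.4939 0.018  0.089 ]]
flow_cell [435.6, 219.5] 0.8 [[ 0.4906 -0.0076  0.089 ]]
```

Request:
jog_arm(deltas=[[[0, -1, 0, 0, 0, 0, 45], [0, 0, 0, 0, 0, 0, 34], [0, 0, 0, 0, 0, 0, 30], [0, 0, 0, 0, 0, 0, 28], [0, 0, 0, 0, 0, 0, 26]]])

```text
clock: 8.75
eef_pos: [0.4959, -0.0999, 0.1328]
tool_rot: [0.029, 1.0, 0.006, 0.005]
ft_force: [0.1, -1.6, -1.4]
grip_width: 0.0264
```

Request:
jog_arm(deltas=[[[0, 0, 0, 0, 0, 0, 24], [0, 0, 0, 0, 0, 0, 23], [0, 0, 0, 0, 0, 0, 23]]])

```text
clock: 9.05
eef_pos: [0.4959, -0.1012, 0.133]
tool_rot: [0.03, 1.0, 0.006, 0.005]
ft_force: [-0.7, -2.5, 0.3]
grip_width: 0.0238
```

Request:
jog_arm(deltas=[[[0, 0, 0, 0, 0, 0, 75], [0, 0, 0, 0, 0, 0, 75], [0, 0, 0, 0, 0, 0, 75], [0, 0, 0, 0, 0, 0, 75]]])

```text
clock: 9.45
eef_pos: [0.4956, -0.0989, 0.132]
tool_rot: [0.029, 1.0, 0.007, 0.004]
ft_force: [0.2, -0.4, 0.9]
grip_width: 0.0754
```

```bash
python3 - <<'E'
from h import *
go(*st(0,-53),130)
c=cam("wrist");im=camera("wrist")[:,:,::-1].copy();cv2.imwrite("pics/w4.png",im)
for t in ["jaw","flow_cell"]:
  for d in masks_of(t,"wrist")[:1]: print(t,d["at"],d["conf"],p2w(c,d["at"],.089).round(4))
for x in (-31,0,31):
  for y,z in [(30,89),(62,89),(30,80),(66,80)]:
    q=w2p(c,np.r_[st(x,y),z]/1000)[0];cv2.circle(im,tuple(int(round(v)) for v in q),1,(0,0,255) if z>80 else (255,0,0),-1)
cv2.imwrite("pics/w4a.png",cv2.resize(im[130:310,320:550],None,fx=3.2,fy=3.2,interpolation=0))
E
```

```text
shift [ 1.7 -3.4  1.9] rv [0.85 0.43 0.31] rows 0.08585495656117498 0.11722694544328023
jaw [461.5, 219.7] 0.58 [[0.4941 0.0128 0.089 ]]
flow_cell [281.7, 9.3] 0.89 [[ 0.3722 -0.0923  0.089 ]]
```

View pics/w4a.png

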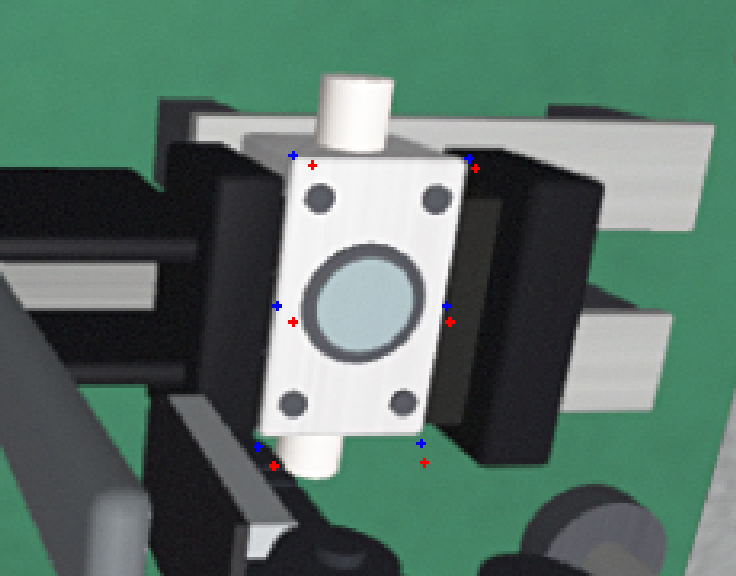

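Request:
jog_arm(deltas=[[[2, -3, 2, 0.8, 0.4, 0.3, 45], [0, 0, 0, 0, 0, 0, 36], [0, 0, 0, 0, 0, 0, 33], [0, 0, 0, 0, 0, 0, 30], [0, 0, 0, 0, 0, 0, 28]]])

```text
clock: 10.1
eef_pos: [0.4952, -0.0986, 0.1335]
tool_rot: [0.031, 1.0, 0.004, 0.003]
ft_force: [-0.1, -2.9, -0.7]
grip_width: 0.0286
```

Request:
jog_arm(deltas=[[[0, 0, 0, 0, 0, 0, 26], [0, 0, 0, 0, 0, 0, 24], [0, 0, 0, 0, 0, 0, 23], [0, 0, 0, 0, 0, 0, 23]]])

```text
clock: 10.5
eef_pos: [0.495, -0.101, 0.1338]
tool_rot: [0.033, 0.999, 0.004, 0.003]
ft_force: [1.4, -2.1, 0.7]
grip_width: 0.0238
```

Request:
jog_arm(deltas=[[[0, 0, 0, 0, 0, 0, 75], [0, 0, 0, 0, 0, 0, 75], [0, 0, 0, 0, 0, 0, 75], [0, 0, 0, 0, 0, 0, 75]]])

```text
clock: 10.9
eef_pos: [0.494, -0.0956, 0.1311]
tool_rot: [0.031, 0.999, 0.008, 0.001]
ft_force: [-0.2, 0.0, -0.3]
grip_width: 0.0748
```

```bash
cat >> h.py <<'E'
def look(n):
    go(*st(0,-53),130)
    c=cam("wrist");im=camera("wrist")[:,:,::-1];cv2.imwrite(f"pics/{n}.png",im)
    for t in ["jaw","flow_cell"]:
        for d in masks_of(t,"wrist")[:2]:
            ys,xs=np.nonzero(d["pixels"]);k=abs(ys-222)<8
            print(t,d["at"],round(d["conf"],2),p2w(c,d["at"],.089).round(4), p2w(c,[[np.percentile(xs[k],2),222],[np.percentile(xs[k],98),222]],.089)[:,1].round(4) if k.any() else "")
E
python3 -c "
from h import *
look('w5')"
```

```text
shift [-0.1 -6.6  1. ] rv [0.95 0.11 0.03] rows 0.13395223189367753 0.1112672591377508
jaw [457.8, 220.6] 0.75 [[0.4929 0.0134 0.089 ]] [-0.1721  0.0377]
jaw [6.7, 337.9] 0.18 [[ 0.5609 -0.2984  0.089 ]] 
flow_cell [278.3, 9.5] 0.86 [[ 0.3704 -0.0901  0.089 ]] 
flow_cell [459.7, 402.6] 0.69 [[0.6434 0.0325 0.089 ]]
```

Request:
jog_arm(deltas=[[[0, -6, 1, 0.9, 0, 0, 48], [0, 0, 0, 0, 0, 0, 36], [0, 0, 0, 0, 0, 0, 33], [0, 0, 0, 0, 0, 0, 30], [0, 0, 0, 0, 0, 0, 28]]])

```text
clock: 11.55
eef_pos: [0.4953, -0.0986, 0.1338]
tool_rot: [0.031, 1.0, 0.005, 0.004]
ft_force: [0.8, -1.6, -0.5]
grip_width: 0.0284
```

Request:
jog_arm(deltas=[[[0, 0, 0, 0, 0, 0, 26], [0, 0, 0, 0, 0, 0, 24], [0, 0, 0, 0, 0, 0, 23], [0, 0, 0, 0, 0, 0, 23], [0, 0, 0, 0, 0, 0, 23]]])

```text
clock: 12.05
eef_pos: [0.4952, -0.1009, 0.1342]
tool_rot: [0.032, 0.999, 0.005, 0.005]
ft_force: [-0.4, -2.4, 1.3]
grip_width: 0.0239
```

Request:
jog_arm(deltas=[[[0, 0, 0, 0, 0, 0, 75], [0, 0, 0, 0, 0, 0, 75], [0, 0, 0, 0, 0, 0, 75], [0, 0, 0, 0, 0, 0, 75]]])

```text
clock: 12.45
eef_pos: [0.4945, -0.0955, 0.1316]
tool_rot: [0.03, 1.0, 0.009, 0.003]
ft_force: [-0.7, -0.4, 0.1]
grip_width: 0.0751
```

```bash
python3 -c "
from h import *
look('w6')
c=cam('wrist');im=cv2.imread('pics/w6.png')
for x in (-31,0,31):
  for y in (30,62): 
    q=w2p(c,np.r_[st(x,y),80]/1000)[0];cv2.circle(im,tuple(int(round(v)) for v in q),1,(0,0,255),-1)
cv2.imwrite('pics/w6a.png',cv2.resize(im[130:310,300:550],None,fx=3.2,fy=3.2,interpolation=0))"
```

```text
shift [ 0.4 -6.7  1.4] rv [1.06 0.32 0.15] rows 0.13791103090029672 0.12985574736653935
jaw [456.7, 219.1] 0.72 [[0.4926 0.0131 0.089 ]] [-0.1721  0.0377]
flow_cell [458.3, 403.0] 0.96 [[0.6456 0.0327 0.089 ]] 
flow_cell [424.9, 216.5] 0.95 [[ 0.4895 -0.0075  0.089 ]] [-0.0218  0.0102]
```

View pics/w6a.png

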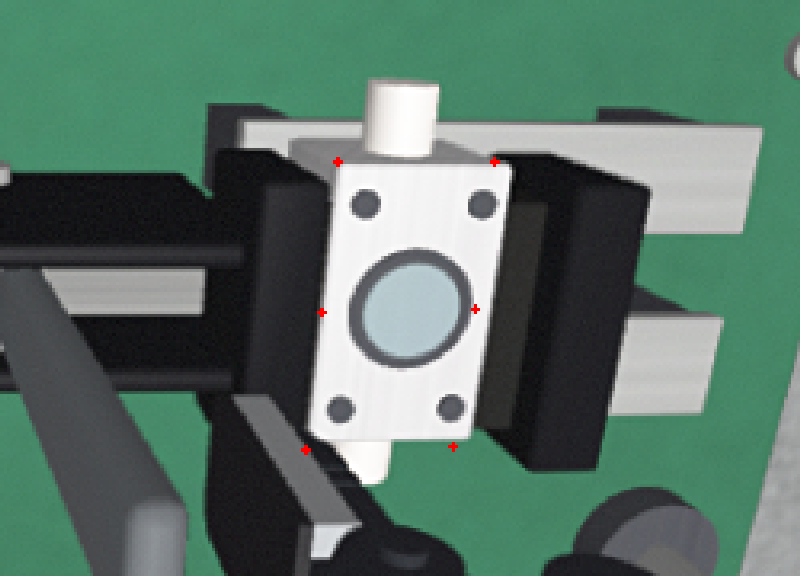

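Request:
jog_arm(deltas=[[[0, 0, -20, 0, 0, 0, 75], [0, 0, -40, 0, 0, 0, 80], [0, 0, -45, 0, 0, 0, 80], [0, 0, -35, 0, 0, 0, 80], [0, 0, 0, 0, 0, 0, 80]]])

```text
clock: 13.1
eef_pos: [0.4924, -0.0998, 0.2762]
tool_rot: [0.031, 0.999, 0.008, 0.002]
ft_force: [0.9, -0.1, 0.5]
grip_width: 0.0803
```

```bash
python3 -c "
from h import *
print(get_obs()['eef_pos']);go(540,146,270,np.radians(-28))"
```

```text
[ 0.49241942 -0.09981056  0.27618254]
shift [-32.  248.2  10.4] rv [ 9.800e-01 -1.000e-02  2.439e+01] rows 5.008990530994311 2.8420312434623223
```

Request:
jog_arm(deltas=[[[-9, 45, 0, 1, 0, 0, 80], [-8, 45, 0, 0, 0, 0, 80], [-5, 30, 0, 0, 0, 0, 80], [0, 0, 0, 0, 0, 0, 80]]])

```text
clock: 13.5
eef_pos: [0.5246, 0.0179, 0.2779]
tool_rot: [0.036, 0.999, -0.002, 0.005]
ft_force: [-1.0, -0.5, -0.4]
grip_width: 0.0801
```

```bash
python3 -c "
from h import *
look('w7')
c=cam('wrist');im=cv2.imread('pics/w7.png')
for x in (-31,0,31):
  for y,z in ((30,89),(62,89),(66,80)): 
    q=w2p(c,np.r_[st(x,y),z]/1000)[0];cv2.circle(im,tuple(int(round(v)) for v in q),1,(0,0,255) if z>80 else (255,0,0),-1)
q=w2p(c,np.r_[st(100,168),142]/1000)[0];cv2.circle(im,tuple(int(round(v)) for v in q),1,(0,0,255),-1)
cv2.imwrite('pics/w7a.png',cv2.resize(im,None,fx=1.4,fy=1.4))
for t in ['knob_mid','lens_center']:print(t,[(d['at'],d['conf'],p2w(c,d['at'],z)) for z in [.17] for d in masks_of(t,'wrist')])
go(540,146,270,np.radians(-28))"
```

```text
shift [  23.5 -121.5  148.1] rv [-0.21  0.54 -0.55] rows 3.860367416537532 0.09366485593936004
jaw [289.5, 159.6] 0.91 [[0.5006 0.0255 0.089 ]] 
flow_cell [182.6, 22.3] 0.97 [[ 0.3632 -0.0659  0.089 ]] 
flow_cell [348.3, 316.9] 0.93 [[0.6932 0.0832 0.089 ]] 
knob_mid [([459.7, 136.2], 0.69, array([[0.47935428, 0.1544691 , 0.17      ]]))]
lens_center [([459.5, 135.0], 0.92, array([[0.47842263, 0.1542537 , 0.17      ]])), ([293.0, 167.8], 0.69, array([[0.49477927, 0.02379974, 0.17      ]]))]
shift [ -5.9 132.9   7.7] rv [-0.16  0.56 23.51] rows 2.6655841986229842 2.7382702427933827
```

View pics/w7a.png

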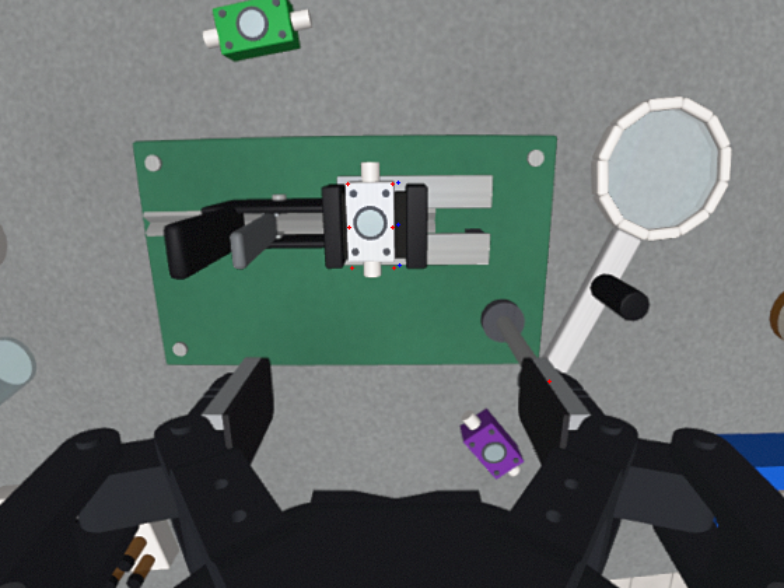

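```bash
sed -i 's/^O=np.array.*;YAW/O=np.array([497,-50.5]);YAW/' h.py; python3 -c "
from h import *
c=cam('wrist')
k1=p2w(c,[[633/1.4,304/1.4]],.189);k2=p2w(c,[[602/1.4,287/1.4]],.147);L=p2w(c,[[664/1.4,168/1.4]],.142)
s=st(100,168);print(k1,k2,L,s)
for p in (k1,k2,L):
  v=p[0,:2]*1000-s;print(np.linalg.norm(v),np.degrees(np.arctan2(v[1],v[0])))
"
```

```text
[[0.53863011 0.1419968  0.189     ]] [[0.54105842 0.14305865 0.147     ]] [[0.46962884 0.18135413 0.142     ]] [607.35148012 110.88943842]
75.43403658339791 155.64567664006688
73.68600700466536 154.11466275796678
154.70229115074926 152.90380841515105
```

Request:
jog_arm(deltas=[[[-2, 44, 0, 0, 0.5, 7.5, 60], [0, 44, 0, 0, 0, 7.5, 60], [0, 35, 0, 0, 0, 7.5, 60], [0, 0, 0, 0, 0, 0, 60]]])

```text
clock: 14.15
eef_pos: [0.5521, 0.1295, 0.2777]
tool_rot: [0.248, 0.969, -0.003, 0.001]
ft_force: [0.8, -0.7, 0.4]
grip_width: 0.0594
```

```bash
python3 -c "
from h import *
camera('top');go(539,144,240,np.radians(-26.5))
c=cam('wrist');im=camera('wrist')[:,:,::-1];cv2.imwrite('pics/w8.png',im)
b=im.astype(int).sum(2)
for t in ['knob_mid','lens_center']:print(t,[(d['at'],d['conf'],int(d['pixels'].sum())) for d in masks_of(t,'wrist')])
print(w2p(c,[[.539,.144,.189],[.539,.144,.147]]))
d=masks_of('lens_center','wrist')[0];(x,y),r=cv2.minEnclosingCircle(np.argwhere(d['pixels'])[:,::-1].astype(np.float32));print(x,y,r,p2w(c,[[x,y]],.142))
for x,y in w2p(c,[[.539,.144,.189]]): im=im.copy();cv2.circle(im,(int(x),int(y)),2,(0,0,255),-1)
cv2.imwrite('pics/w8a.png',im)"
```

```text
shift [18.8  8.5 37.8] rv [-0.35  0.17 -2.16] rows 0.8606886542669724 0.25613712201342065
knob_mid [([297.6, 97.7], 0.62, 12738), ([224.5, 196.4], 0.46, 47098)]
lens_center [([299.3, 89.7], 0.58, 12256)]
[[296.08651547 186.83867065]
 [294.39131767 176.29417457]]
300.5 149.0 127.119140625 [[0.52153899 0.15943485 0.142     ]]
```

View pics/w8a.png

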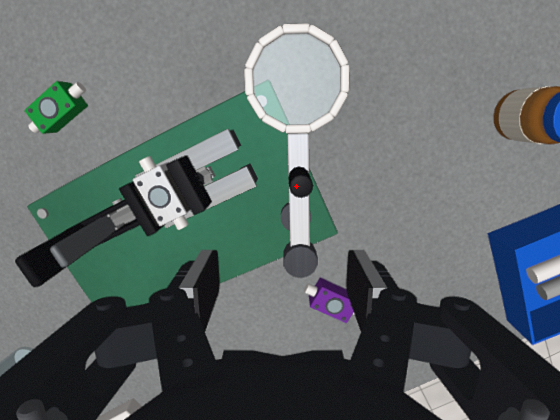

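```bash
python3 -c "
from h import *
c=cam('wrist')
print(p2w(c,[[300,184]],.189),p2w(c,[[297,78]],.142),p2w(c,[[300,260]],.155),st(100,168))
k=p2w(c,[[300,184]],.189)[0]*1000
go(k[0],k[1],156,np.radians(-28.5))"
```

```text
[[0.53819672 0.14551324 0.189     ]] [[0.46898319 0.18221134 0.142     ]] [[0.60686448 0.1108025  0.155     ]] [607.35148012 110.88943842]
shift [ 21.1  11.9 122.5] rv [-0.33  0.2  -0.32] rows 2.4965226773721323 0.058708306116571976
```

Request:
jog_arm(deltas=[[[21, 12, 0, 0, 0, 0, 60], [0, 0, 30, 0, 0, 0, 60], [0, 0, 20, 0, 0, 0, 60], [0, 0, 0, 0, 0, 0, 60]]])

```text
clock: 14.8
eef_pos: [0.5384, 0.141, 0.2296]
tool_rot: [0.252, 0.968, -0.002, 0.003]
ft_force: [0.1, -0.4, -0.6]
grip_width: 0.0601
```

```bash
python3 -c "
from h import *
camera('top');print(get_obs()['eef_pos']);go(538,146,156,np.radians(-28))"
```

```text
[0.53903984 0.14096896 0.23100323]
shift [ 4.  4. 75.] rv [-0.13  0.49 -1.23] rows 1.5035793231292087 0.15493280417081623
```

Request:
jog_arm(deltas=[[[4, 4, 25, 0, 0, 0, 60], [0, 0, 25, 0, 0, 0, 60], [0, 0, 17, 0, 0, 0, 60], [0, 0, 4, 0, 0, 0, 50], [0, 0, 0, 0, 0, 0, 40]]])

```text
clock: 15.35
eef_pos: [0.5427, 0.1432, 0.1664]
tool_rot: [0.255, 0.967, 0.001, 0.01]
ft_force: [0.2, 0.2, 0.5]
grip_width: 0.0405
```

```bash
python3 -c "
from h import *
print(get_obs()['eef_pos']);go(538,146,156,np.radians(-28))"
```

```text
[0.54271526 0.14322262 0.16644716]
shift [ 5.7  0.  10.3] rv [ 0.37  1.03 -1.53] rows 0.2358734762323111 0.21949223669943474
```

Request:
jog_arm(deltas=[[[6, 0, 6, 0.3, 1, -1, 36], [0, 0, 0, 0, 0, 0, 28], [0, 0, 0, 0, 0, 0, 22], [0, 0, 0, 0, 0, 0, 17], [0, 0, 0, 0, 0, 0, 17]]])

```text
clock: 15.85
eef_pos: [0.5398, 0.1472, 0.164]
tool_rot: [0.246, 0.969, 0.003, 0.002]
ft_force: [0.7, 1.0, -2.7]
grip_width: 0.0172
```

Request:
jog_arm(deltas=[[[-0.4, -8.2, 0, 0, 0, -6, 17], [-0.4, -8.2, 0, 0, 0, -6, 17], [-0.4, -8.2, 0, 0, 0, -6, 17]]])

```text
clock: 16.15
eef_pos: [0.5328, 0.125, 0.164]
tool_rot: [0.085, 0.996, 0.003, 0.004]
ft_force: [1.5, 0.1, -1.6]
grip_width: 0.0176
```

```bash
cat >> h.py <<'E'
def arm():
    o=get_obs();v=o["eef_pos"][:2]*1000-st(100,168);y=R.from_quat(o["tool_rot"]).as_matrix()[:,1]
    print("r",np.linalg.norm(v).round(1),"arm dir",(np.degrees(np.arctan2(v[1],v[0]))%360).round(1),"tool+90",np.degrees(np.arctan2(y[1],y[0])).round(1)+90,"F",o["ft_force"].round(1),"w",o["grip_width"].round(4),"z",o["eef_pos"][2].round(3),"target",226.6)
E
python3 -c "
from h import *
arm()"
```

```text
Traceback (most recent call last):
  File "h.py", line 35, in arm
    print("r",np.linalg.norm(v).round(1),"arm dir",(np.degrees(np.arctan2(v[1],v[0]))%360).round(1),"tool+90",np.degrees(np.arctan2(y[1],y[0])).round(1)+90,"F",o["ft_force"].round(1),"w",o["grip_width"].round(4),"z",o["eef_pos"][2].round(3),"target",226.6)
                                                                                                                                                                                           ^^^^^^^^^^^^^^^^^^^^^
AttributeError: 'float' object has no attribute 'round'
```

Request:
jog_arm(deltas=[[[-0.3, -8.2, 0, 0, 0, -6, 17], [-0.3, -8.2, 0, 0, 0, -6, 17], [-0.3, -8.2, 0, 0, 0, -6, 17], [-0.3, -8.2, 0, 0, 0, -6, 17], [-0.3, -8.2, 0, 0, 0, -6, 17]]])

```text
clock: 16.65
eef_pos: [0.537, 0.0842, 0.164]
tool_rot: [-0.186, 0.983, 0.002, 0.006]
ft_force: [1.0, 2.6, -3.0]
grip_width: 0.0175
```

```bash
sed -i 's/o\["grip_width"\].round(4)/o["grip_width"]/' h.py
python3 -c "
from h import *
arm()"
```

```text
r 75.3 arm dir 200.8 tool+90 201.4 F [ 1.   2.6 -3. ] w 0.017546577833315678 z 0.164 target 226.6
```

Request:
jog_arm(deltas=[[[-0.3, -8.2, 0, 0, 0, -6, 17], [-0.3, -8.2, 0, 0, 0, -6, 17], [-0.3, -8.2, 0, 0, 0, -6, 17], [0, -2, 0, 0, 0, -1.5, 17], [0, 0, 0, 0, 0, 0, 17]]])

```text
clock: 17.15
eef_pos: [0.5505, 0.0611, 0.1639]
tool_rot: [-0.356, 0.934, 0.003, 0.006]
ft_force: [-0.4, 0.9, -0.9]
grip_width: 0.0171
```

```bash
python3 -c "
from h import *
arm();c=cam('top');cw=cam('wrist')
im=camera('top')[:,:,::-1];iw=camera('wrist')[:,:,::-1];arm()
cv2.imwrite('pics/t9.png',im);cv2.imwrite('pics/w9.png',iw)
for d in masks_of('lens_center','top')[:1]:
  (x,y),r=cv2.minEnclosingCircle(np.argwhere(d['pixels'])[:,::-1].astype(np.float32));print(d['conf'],d['at'],x,y,r,p2w(c,[d['at'],[x,y]],.142))
print(st(0,48))
a=cv2.resize(im[150:260,200:340],None,fx=5,fy=5,interpolation=0);cv2.imwrite('pics/t9a.png',a)
"
```

```text
r 75.6 arm dir 221.2 tool+90 221.7 F [-0.4  0.9 -0.9] w 0.01709299599221213 z 0.164 target 226.6
r 75.6 arm dir 221.2 tool+90 221.7 F [ 2.1  1.2 -1.3] w 0.01725505037517241 z 0.164 target 226.6
0.54 [283.9, 219.2] 279.5 221.0 13.238302230834961 [[ 0.50614802 -0.01892733  0.142     ]
 [ 0.50067367 -0.00654171  0.142     ]]
[500.01394494  -2.59471704]
```

View pics/w9.png

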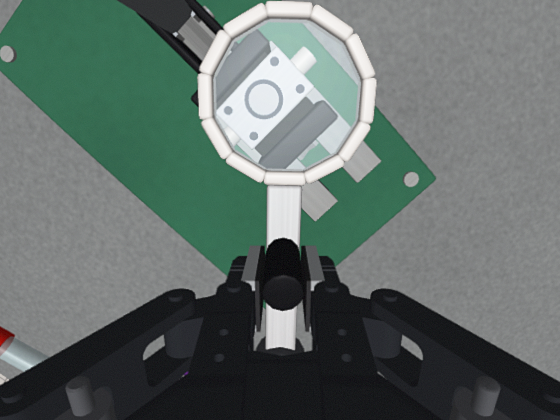

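```bash
cat >> h.py <<'E'
def off(win,lens):
    c=cam('wrist');W=p2w(c,[win],.08)[0,:2]*1000;L=p2w(c,[lens],.142)[0,:2]*1000;s=st(100,168)
    a=lambda v:np.degrees(np.arctan2(v[1],v[0]))%360
    print("win",W,"lens",L,"d",W-L,"angles",a(W-s),a(L-s),"r",np.linalg.norm(W-s),np.linalg.norm(L-s))
E
python3 -c "
from h import *
off([264,99],[286.5,93])"
```

```text
win [498.91198154  -0.98149759] lens [489.02350817   9.24822021] d [  9.88847338 -10.2297178 ] angles 225.89233624559097 220.66187930777895 r 155.8018972183845 155.98860915964676
```

Request:
jog_arm(deltas=[[[-0.3, -6.6, 0, 0, 0, -5, 17], [0, 0, 0, 0, 0, 0, 17], [0, 0, 0, 0, 0, 0, 17]]])

```text
clock: 17.6
eef_pos: [0.5548, 0.0567, 0.164]
tool_rot: [-0.397, 0.918, 0.002, 0.006]
ft_force: [-0.1, 1.5, -1.3]
grip_width: 0.0174
```

```bash
python3 -c "
from h import *
arm()"
```

```text
r 75.5 arm dir 225.9 tool+90 226.8 F [-0.1  1.5 -1.3] w 0.0174033606718271 z 0.164 target 226.6
```

Request:
jog_arm(deltas=[[[0, -0.8, 0, 0, 0, 0, 17], [0, 0, 0, 0, 0, 0, 17], [0, 0, 0, 0, 0, 0, 24], [0, 0, 0, 0, 0, 0, 36], [0, 0, 0, 0, 0, 0, 40]]])

```text
clock: 18.1
eef_pos: [0.5544, 0.0566, 0.1646]
tool_rot: [-0.396, 0.918, 0.002, 0.006]
ft_force: [-0.3, -0.1, 0.7]
grip_width: 0.04
```

```bash
python3 -c "
from h import *
arm();cv2.imwrite('pics/w10.png',cv2.resize(camera('wrist')[:230,130:430,::-1],None,fx=2.5,fy=2.5,interpolation=0))"
```

```text
r 75.8 arm dir 225.7 tool+90 226.6 F [-0.3 -0.1  0.7] w 0.039963198019443626 z 0.165 target 226.6
```

View pics/w10.png

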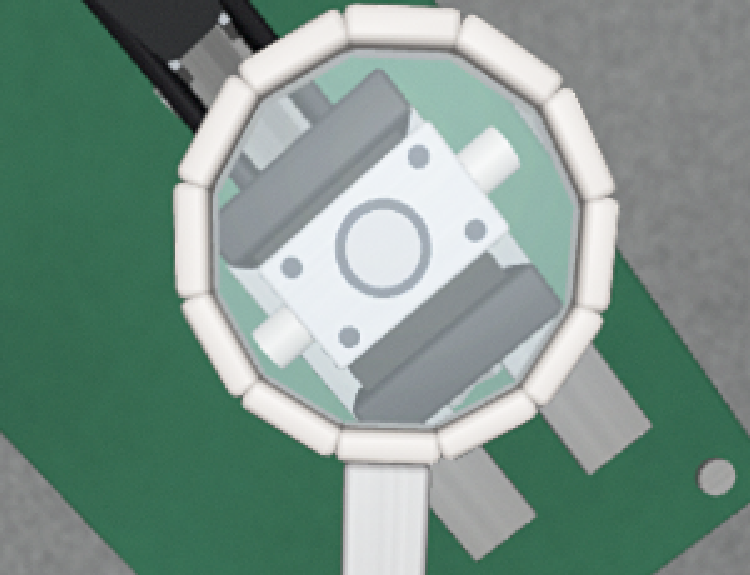

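```bash
python3 -c "
from h import *
off([283.2,99.2],[288.2,93.8])"
```

```text
win [499.12664925  -0.78452507] lens [497.24805446   0.56794101] d [ 1.87859479 -1.35246608] angles 225.89861583133396 225.05668409322655 r 155.51105472016403 155.86403412840244
```

Request:
jog_arm(deltas=[[[0, -2, 0, 0, 0, -0.8, 34], [0, 0, 0, 0, 0, 0, 26], [0, 0, 0, 0, 0, 0, 17], [0, -1, 0, 0, 0, 0, 17], [0, 0, 0, 0, 0, 0, 17]]])

```text
clock: 18.65
eef_pos: [0.5556, 0.0553, 0.1649]
tool_rot: [-0.403, 0.915, 0.003, 0.005]
ft_force: [0.9, 0.7, -0.0]
grip_width: 0.0172
```

```bash
python3 -c "
from h import *
arm()"
```

```text
r 75.9 arm dir 227.1 tool+90 227.5 F [ 0.9  0.7 -0. ] w 0.01722617057294435 z 0.165 target 226.6
```

Request:
jog_arm(deltas=[[[0, 0, 0, 0, 0, 0, 24], [0, 0, 0, 0, 0, 0, 36], [0, 0, 0, 0, 0, 0, 50], [0, 0, 0, 0, 0, 0, 50]]])

```text
clock: 19.05
eef_pos: [0.5567, 0.0544, 0.1648]
tool_rot: [-0.403, 0.915, 0.002, 0.006]
ft_force: [0.6, 0.1, -0.6]
grip_width: 0.0501
```

```bash
python3 -c "
from h import *
arm();im=camera('wrist')[:,:,::-1]
cv2.imwrite('pics/w11.png',cv2.resize(im[:230,130:430],None,fx=2.5,fy=2.5,interpolation=0))"
```

```text
r 75.9 arm dir 228.1 tool+90 227.5 F [ 0.6  0.1 -0.6] w 0.05006188102718581 z 0.165 target 226.6
```

View pics/w11.png

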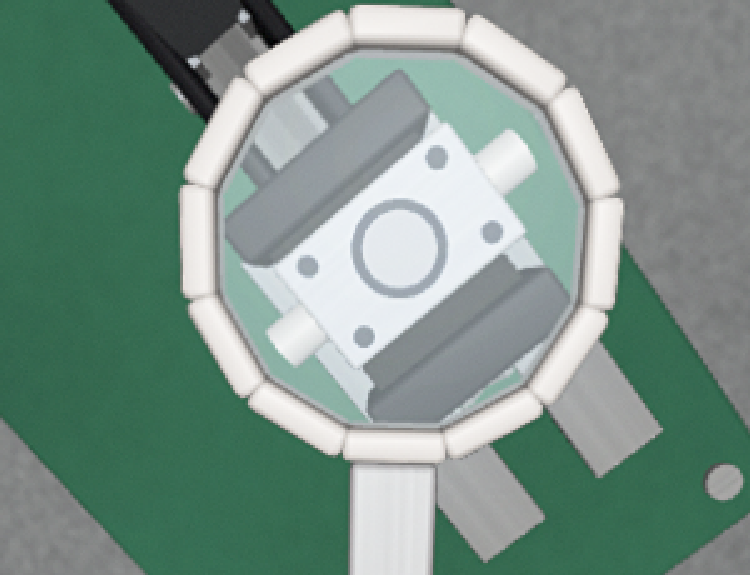

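```bash
python3 -c "
from h import *
off([290,99.2],[290.6,94])"
```

```text
win [498.85230924  -0.73845999] lens [499.50824072  -1.63697474] d [-0.65593148  0.89851474] angles 225.81430609040882 226.2174349083289 r 155.66906496324745 155.86005884637714
```

Request:
jog_arm(deltas=[[[0, 0, -15, 0, 0, 0, 50], [0, 0, -30, 0, 0, 0, 50], [0, 0, -40, 0, 0, 0, 60], [0, 0, -40, 0, 0, 0, 60], [0, 0, 0, 0, 0, 0, 60]]])

```text
clock: 19.6
eef_pos: [0.5543, 0.0528, 0.2919]
tool_rot: [-0.402, 0.915, 0.003, 0.003]
ft_force: [1.2, 0.9, -0.5]
grip_width: 0.0599
```

```bash
python3 -c "
from h import *
c=cam('wrist');camera('wrist')
for t in ['lens_center','flow_cell']:
  for d in masks_of(t,'wrist')[:2]:
    print(t,d['conf'],p2w(c,[d['at']],.142 if t[0]=='l' else .08))
camera('top')
for t in ['wash_bottle','beaker','reagent_jar']: print(t,[d['at'] for d in masks_of(t,'top')][:1])
print(get_obs()['ft_force'],get_obs()['clock']);print(job_done())"
```

```text
lens_center 0.9 [[0.51014661 0.00452658 0.142     ]]
lens_center 0.72 [[0.59657983 0.33244235 0.142     ]]
flow_cell 0.67 [[0.51109519 0.00555297 0.08      ]]
flow_cell 0.46 [[0.68532216 0.08105255 0.08      ]]
wash_bottle [[410.7, 230.2]]
beaker [[413.4, 181.8]]
reagent_jar [[137.1, 174.9]]
[-0.64603968  0.68940861 -0.41864564] 19.95
the job is handed in; nothing more can be done
None
```

I squeezed the clamp trigger seven times, letting it out between squeezes, until the aluminium flow cell was gripped between the jaws. Then I swung the magnifier over the cell by its knob, let go, raised the arm clear and handed the job in at about 20 s.

**Clamp:** The cell looks flush with both jaws, and over the last two squeezes the jaw moved less than about 1 mm. One check disagreed with the description. I never saw the trigger stiffen before its stop: the fingers still closed to about 23.8 mm every time. So my only evidence of a firm grip is that the jaw stopped moving and touches the cell. I did not measure whether the jaw stands 61 to 64 mm from the station's origin.

**Lens:** After I let go of the knob, the last close view put the lens about 1 mm from the window centre. That is about 0.4° of arm angle, within the cameras' 2 mm calibration. After the arm was raised, the network's positions for the lens and the cell agreed to about 1.5 mm. Both were about 12 mm off the close-view position, because part of each was hidden or attached to other parts in that picture.

**Bystanders:** The bottle, beaker and jar showed no clear movement. They were within 2 to 3 pixels of where they started in the top camera, which is about the network's scatter.

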